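Push the stuck steel plug out of a bonder sleeve

ROBOT

A 6-joint arm with a two-finger parallel gripper is mounted at the origin on the work surface. World frame = base frame: x ahead of the robot, y to its left, z up, the work surface at z = 0. Lengths are in m, angles in rad, forces in N, time in s.
With the tool pointing down it reaches from about 0.325 to 0.9 m from the base axis. Payload 3.5 kg.
Tool frame: the origin (TCP) lies on the front face of the gripper's body, between the roots of the fingers; the fingertips stand 73 mm ahead of it and the grasp point (between the pads) lies 54 mm ahead of it; x points along the fingers, z is the direction in which the jaws open and shut, and the axes are right-handed (so a half turn about x gives the same grasp; the last joint's range is limited). The gripper opens to 85 mm and grips with 20 to 120 N. Pads are 22 mm wide; open, the fingers measure 114 mm over their backs; the gripper's body (76 mm by 85 mm) begins 54 mm behind the grasp point. The pads swing forward as they close: fully open they stand 13 mm farther back than shut.
Start: joints at [-1.271, 0.276, -0.026, 1.268, 0, 1.467], TCP at [0.245, -0.575, 0.304] pointing down, gripper open.
Joint ranges: [-3.12, 3.12], [-0.85, 1.88], [-1.08, 1.24], [-1.95, 2.15], [-1.57, 1.53], [-3.14, 3.14]. Speed limits (rad/s): [2.57, 2.57, 3.14, 3.14, 3.14, 3.14].

INTERFACE

Orientations are given as a unit quaternion [x, y, z, w].
In Python, from cell import manip gives the robot as it stands.
- The arm moves only by the tool jog_arm, never from a script. Its argument "deltas" is a list of rows, each a list of 7 numbers: the gripper's target within -1 to 1 (shut at 1, half-way at 0, fully open at -1), then the shift along the world's x, y, z in mm, then the turn, a rotation vector about the world's x, y, z in rad. A call has 1 to 10 rows; each row shifts and turns the commanded pose from where the row before left it; what a row does not reach is not made up. A row lasts 1/12 s, in which the tool goes at most 41.7 mm and 7.16 degrees, less where a joint would pass 70% of its speed; a pose out of reach is approached as far as the arm can. A call is refused whole if a number of a shift passes 41.7 or a number of a turn 0.125, either way. A call with a gripper value outside its range is refused whole. The fingers move at their own pace and stop on an object; "grip_force" is the grip in N (left out, the last holds). Time passes only in rows, so rows that do not move let the fingers close. It gives the time, the measured TCP pose, the force and the opening at its end, in the units of the state.
- manip.sense(): the state, without advancing time (a new reading comes with each control period).
- manip.read_camera(name): name is "scene" or "top"; returns the picture (480x640x3 uint8, red, green, blue); there is no depth.
- manip.camera_model(name): a dict with "fx", "fy", "cx", "cy" (pixels), "world_to_cam" (4x4, takes a point from world to camera coordinates). Camera axes: x right, y up, looking along -z (the intrinsics and any distortion apply to the point x, -y, -z); pixel columns grow to the right and rows downward; lengths in m; the calibration is good to about 2 mm. A picture is of the moment at which its call begins. camera_model takes no time and is no camera call.
- manip.sign_off(): hands the job in, once; it reports no verdict.
The state is a dict: "clock": time; "q": joint angles; "dq": joint speeds; "joint_efforts": joint torques, N m; "position": TCP position; "tool_rot": TCP orientation; "wrist_force": force on the tool from outside, world axes, zero at the start; "wrist_torque": the same for the moment, N m; "opening": finger opening in m.
Only numpy, scipy, OpenCV 4.12 (cv2) and the standard library are available. Lean on these libraries where they do the work, as an engineer would, in place of code of your own. Each camera call takes 0.05 s, during which the arm holds its last target. There are 200 camera calls.

TASK

A steel plug is stuck inside the white slotted sleeve that is clamped in the holder on the bench. Take the long, thin plain rod from the notched rest, push it lengthwise through the sleeve from the open end so that the plug comes out of the far end and drops into the steel catch tray, then draw the rod out and lay it back in the notches you took it from.

Things in the scene. Friction and masses are not known exactly. Their poses are not given: they have to be found in the camera images.
- rod: Plain aluminium rod, 16 mm thick, 240 long, 120 g, no flanges. Origin mid-rod on its axis, y along it. Lies level, axis 46 mm up, in one of three pairs of V notches (85 mm apart; rails 80 mm either side of mid-rod, 57 mm high; 6 mm floor plate between). The other two pairs hold unsuitable bars of equal length: one 40 mm thick (top 83 mm up), one thin with two 46 mm flanges near its ends.
- rod_tip (a point): Centre of the rod's end face that enters the sleeve, 120 mm from mid-rod along its -y axis; at the start this end points to the robot's right (about world -y), as does the holder's -y axis, within about 0.25 rad each.
- holder: Fixed holder clamping a level white sleeve. Origin on the table below mid-sleeve; y along the bore, z up. Bore axis 125 mm up, bore 36 mm wide, sleeve 50 mm outside, 80 long (y -40 to 40 mm), 11 mm sight slot on top; nothing is higher. Rod enters at y = +40, moving to -y. At the far end a steel tray: y -50 to -200, x -60 to 60 mm, rim 45 mm up, 4 mm walls.
- slug: Stuck plug of dark steel, 30 mm thick, 36 long, about 120 g. Origin at its centre, y along its axis. Starts in the bore within 12 mm of its middle, seen through the slot. Held by friction only: slides under about 3 N or less and drops once out. To free it the rod's tip should come out 10 to 20 mm beyond the far end.
Things that resemble listed ones, but are neither listed nor needed, are in the scene too. What is shaped like the rod but green or orange is not meant.

How it is judged:
On the way:
1. the rod, inside the sleeve, has pushed the plug out past the far end (y of slug in the frame of holder below -0.045 m and y of rod_tip in the frame of holder below -0.015 m and x of rod_tip in the frame of holder between -0.02 and 0.02 m and z of rod_tip in the frame of holder between 0.105 and 0.145 m), for 0.05 s.
At the end, for the whole second after the job is handed in: The plug lies at rest in the catch tray (its centre inside the tray and below 45 mm), and the rod lies released and at rest in the notches it came from, its middle within 30 mm and its tip within 35 mm of where they started (y of slug in the frame of holder between -0.2 and -0.05 m and x of slug in the frame of holder between -0.06 and 0.06 m and z of slug in the frame of holder below 0.045 m and linear speed of each of slug, rod below 0.03 m/s and distance of rod from where it was at the start of the episode below 0.03 m and distance of rod_tip from where it was at the start of the episode below 0.035 m); the robot touches nothing.
It also fails if it takes over 43 s, if anything falls off the work surface, if the arm or the gripper's body presses on something with over 40 N, if the wrist force passes 120 N, or if a joint passes its speed limit or range.

## Working session

There is one attempt and no reset: what is moved stays moved. The work goes in short steps, Python scripts to look and compute and a tool call to move; the robot and the scene stay as the last step left them, time stands still between calls to the robot, and variables do not carry over. Pictures are saved under pics/ and viewed, about 8 in all and at most 12, crops included, and the job is handed in when it is done.

Besides the shell and the picture viewer there is one more tool, called after "Request:" by a JSON object that holds its "method" and its "body". jog_arm: Moves the arm, as the interface text tells. Its arguments: {"type":"object","properties":{"deltas":{"type":"array"},"grip_force":{"type":"number"}},"required":["deltas"]}

```bash
mkdir -p pics; python3 - <<'E'
from cell import manip
import cv2,numpy as np
for n in("scene","top"):
    im=manip.read_camera(n);cv2.imwrite(f"pics/{n}0.png",im[:,:,::-1])
    m=manip.camera_model(n);print({k:(np.round(v,4).tolist() if not isinstance(v,str) else v) for k,v in m.items()})
s=manip.sense();print(s["clock"],s["position"],s["tool_rot"],s["opening"])
E
```

```text
{'fx': 472.9336, 'fy': 472.9336, 'cx': 317.2071, 'cy': 252.9462, 'world_to_cam': [[0.8654, 0.5011, -0.002, -0.4899], [-0.3531, 0.6126, 0.7071, -0.0073], [0.3556, -0.6113, 0.7071, -1.0415], [0.0, 0.0, 0.0, 1.0]]}
{'fx': 550.2387, 'fy': 550.2387, 'cx': 322.7943, 'cy': 231.6872, 'world_to_cam': [[-0.0296, -0.9995, 0.011, 0.1525], [0.9864, -0.0274, 0.1623, -0.4605], [-0.1619, 0.0156, 0.9867, -1.2853], [0.0, 0.0, 0.0, 1.0]]}
0.1 [ 0.24482589 -0.57445759  0.30287062] [ 0.39032219  0.59045763 -0.38941772  0.58937443] 0.08550731385130485
```

View pics/top0.png

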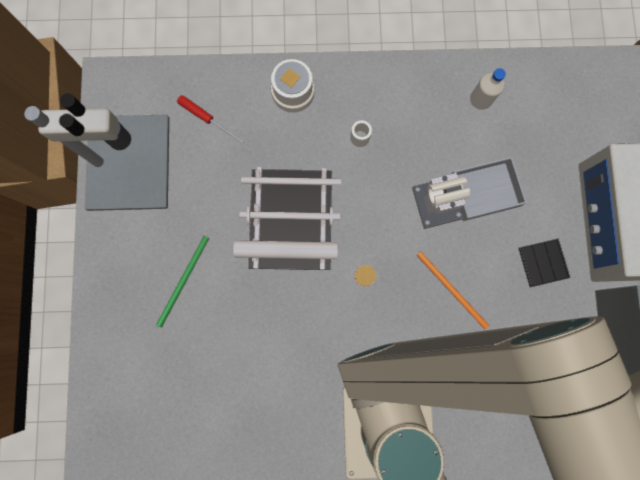

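View pics/scene0.png

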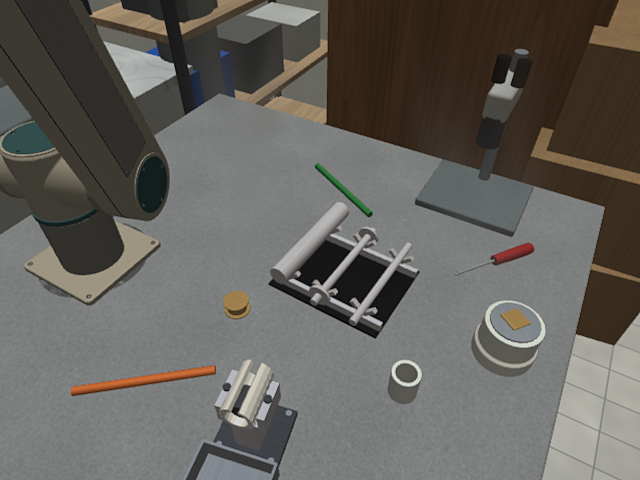

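The top view shows three bars in the rest, plus green (183,281) and orange (453,290) rods. The bars in the rest are a plain thin one (291,181), a flanged one (290,215) and a thick one (285,250). The holder is at about (449,191), with its tray to the right at (495,188). I choose the plain thin bar at (291,181) and will check it in an enlarged crop.

```bash
python3 - <<'E'
import cv2,numpy as np
t=cv2.imread("pics/top0.png");
a=cv2.resize(t[160:235,230:350],(800,500),interpolation=cv2.INTER_CUBIC)[:230]  # scale 6.667
b=cv2.resize(t[155:233,410:530],None,fx=20/3,fy=20/3,interpolation=cv2.INTER_CUBIC)[:365]
b=cv2.resize(t[155:233,405:530],(800,499),interpolation=cv2.INTER_CUBIC)
cv2.imwrite("pics/c1.png",np.vstack([a[:100+0],b]))
cv2.imwrite("pics/c1.png",np.vstack([cv2.resize(t[172:190,230:355],(800,115),interpolation=cv2.INTER_CUBIC)[:101],b[:499]]))
E
```

```text
(no output)
```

View pics/c1.png

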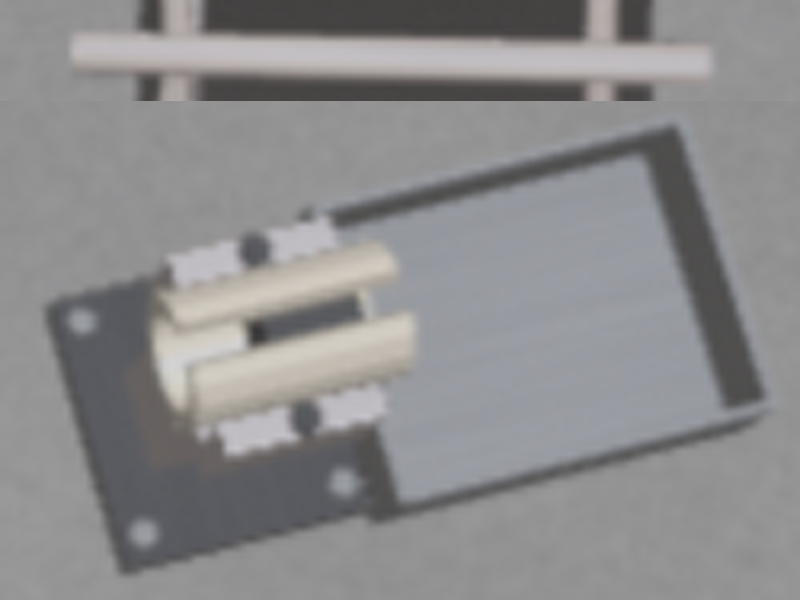

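```bash
cat > h.py <<'E'
from cell import manip
import cv2,numpy as np
from scipy.optimize import least_squares
def proj(n,P):
    m=manip.camera_model(n);W=np.array(m["world_to_cam"]);P=np.atleast_2d(P)
    c=P@W[:3,:3].T+W[:3,3];return np.c_[m["cx"]+m["fx"]*c[:,0]/-c[:,2],m["cy"]+m["fy"]*-c[:,1]/-c[:,2]]
def back(n,uv,z):
    m=manip.camera_model(n);W=np.array(m["world_to_cam"]);R=W[:3,:3];o=-R.T@W[:3,3]
    d=R.T@np.array([(uv[0]-m["cx"])/m["fx"],-(uv[1]-m["cy"])/m["fy"],-1]);return o+d*(z-o[2])/d[2]
E
python3 - <<'E'
from h import *
A=back("top",(241.25,179.8),.046);B=back("top",(341.25,181.7),.046)
print("rod",A,B,(A+B)/2,np.linalg.norm(A-B),"ang(-y dir)",np.arctan2((B-A)[0],-(B-A)[1]))
f=lambda x,y:(405+x/6.4,155+(y-101)/6.4)
S=[back("top",f(*p),.149) for p in((184,347),(405,295))];print("slot",S,np.linalg.norm(S[0]-S[1]))
T=[back("top",f(*p),.045) for p in((680,125),(770,402))];print("tray",T,np.linalg.norm(T[0]-T[1]))
loc=np.array([[0,.04,.149],[0,-.04,.149],[.06,-.2,.045],[-.06,-.2,.045]])
uv=np.array([f(*p) for p in((184,347),(405,295),(680,125),(770,402))])
def w(p,l): 
    c,s=np.cos(p[2]),np.sin(p[2]);return np.c_[p[0]+c*l[:,0]-s*l[:,1],p[1]+s*l[:,0]+c*l[:,1],l[:,2]]
r=least_squares(lambda p:(proj("top",w(p,loc))-uv).ravel(),[.56,-.2,0]);print(r.x,r.fun.round(2))
# overlays for check
t=cv2.imread("pics/scene0.png");k=4
cr=cv2.resize(t[350:480,180:330],None,fx=5.2,fy=5.2,interpolation=cv2.INTER_CUBIC)[:600]
C=[(0,.04),(0,-.04)]
th=np.linspace(0,2*np.pi,40)
for y in(.04,-.04):
  for R in(.025,.018):
    q=(proj("scene",w(r.x,np.c_[R*np.cos(th),0*th+y,.125+R*np.sin(th)]))-[180,350])*5.2
    cv2.polylines(cr,[q.astype(int)],True,(0,0,255),1)
cr=cr[:,:]
b=cv2.resize(t[220:340,340:430],None,fx=5,fy=5)[:0]
a=cv2.imread("pics/scene0.png");cv2.imwrite("pics/c2.png",cr)
print("rod in scene",proj("scene",[A,B]))
E
```

```text
rod [0.59585011 0.33287443 0.046     ] [0.58465263 0.09108922 0.046     ] [0.59025137 0.21198183 0.046     ] 0.24204435267509153 ang(-y dir) -0.04627863934180783
slot [array([ 0.52571404, -0.10846373,  0.149     ]), array([ 0.54220777, -0.18690395,  0.149     ])] 0.08015555080898662
tray [array([ 0.63159038, -0.32758562,  0.045     ]), array([ 0.52243389, -0.35246594,  0.045     ])] 0.11195611279879163
[ 0.53373714 -0.14639609  0.22021951] [-0.47  0.33 -0.67 -0.1   0.2  -1.74  1.04  1.41]
rod in scene [[408.194443   244.07805518]
 [351.24090507 322.16722552]]
```

View pics/c2.png

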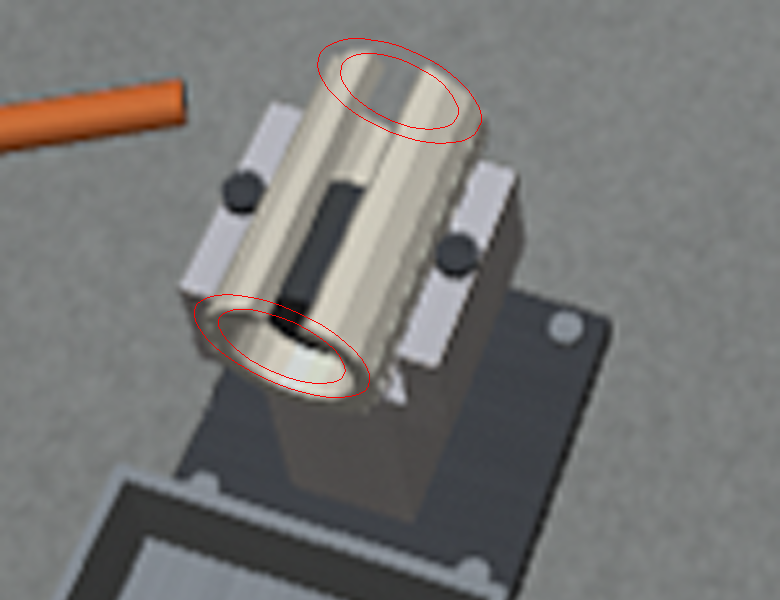

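The crop confirms the sleeve. The dark plug is visible through the slot, and the model overlay is within about 2–3 mm: the near ring centre reads about (288,348) in the crop against a drawn (282,345). I'll shift the estimate half of that, to holder (0.536,-0.148) with yaw 0.215. The chosen bar at (291,181) is plain, with no flanges.

```bash
python3 - <<'E'
from h import *
from scipy.spatial.transform import Rotation as R
s=manip.sense();r=R.from_quat(s["tool_rot"]);M=r.as_matrix();print(M.round(3))
ps=-.0463
for sg in(1,-1):
  z=sg*np.array([np.cos(ps),np.sin(ps),0]);x=np.array([0,0,-1.]);G=np.c_[x,np.cross(z,x),z]
  print(sg,(R.from_matrix(G)*r.inv()).as_rotvec().round(4))
print(np.array([.590,.212,.25])-s["position"])
E
```

```text
[[-0.001  0.92   0.392]
 [ 0.002  0.392 -0.92 ]
 [-1.     0.    -0.002]]
1 [-0.0014 -0.0016  1.1217]
-1 [-1.8000e-03  1.6000e-03 -2.0199e+00]
[ 0.34517411  0.78645759 -0.05287062]
```

Request:
{"method": "jog_arm", "body": {"deltas": [[-0.2,16.4,37.8,0,0,0,0.0534],[-0.2,16.4,37.8,0,0,0,0.0534],[-0.2,16.4,37.8,0,0,0,0.0534],[-0.2,16.4,37.8,0,0,0,0.0534],[-0.2,16.4,37.8,0,0,0,0.0534],[-0.2,16.4,37.8,0,0,0,0.0534],[-0.2,16.4,37.8,0,0,0,0.0534],[-0.2,16.4,37.8,0,0,0,0.0534],[-0.2,16.4,37.8,0,0,0,0.0534],[-0.2,16.4,37.8,0,0,0,0.0534]], "grip_force": 60}}

```text
clock: 0.93
position: [0.409, -0.1949, 0.3037]
tool_rot: [0.22, 0.672, -0.22, 0.672]
wrist_force: [1.0, -0.2, 0.1]
opening: 0.051
```

Request:
{"method": "jog_arm", "body": {"deltas": [[-0.2,16.4,37.8,0,0,0,0.0534],[-0.2,16.4,37.8,0,0,0,0.0534],[-0.2,16.4,37.8,0,0,0,0.0534],[-0.2,16.4,37.8,0,0,0,0.0534],[-0.2,16.4,37.8,0,0,0,0.0534],[-0.2,16.4,37.8,-10,0,0,0.0534],[-0.2,16.4,37.8,-20,0,0,0.0534],[-0.2,16.4,36,-20,0,0,0.0534],[-0.2,16.4,30,-20,0,0,0.0534],[-0.2,16.4,20,-20,0,0,0.0534]]}}

```text
clock: 1.77
position: [0.5703, 0.1504, 0.2159]
tool_rot: [0.034, 0.706, -0.033, 0.706]
wrist_force: [0.2, -0.3, 0.2]
opening: 0.0508
```

Request:
{"method": "jog_arm", "body": {"deltas": [[-0.2,16.4,18,-20,0,0,0.0534],[-0.2,0,0,0,0,0,0],[-0.2,0,0,0,0,0,0]]}}

```text
clock: 2.02
position: [0.5856, 0.166, 0.1947]
tool_rot: [0.016, 0.709, -0.016, 0.705]
wrist_force: [0.6, 0.4, 0.4]
opening: 0.0511
```

```bash
cat > st.py <<'E'
from h import *
from scipy.spatial.transform import Rotation as R
def st():
    s=manip.sense();M=R.from_quat(s["tool_rot"]).as_matrix()
    print(round(s["clock"],2),(1e3*s["position"]).round(1),"yaw",np.arctan2(M[1,2],M[0,2]).round(4),"tilt",M[:2,0].round(3),"op",round(s["opening"],4),"F",np.round(s["wrist_force"],1))
    return s
E
python3 - <<'E'
from st import *
st();im=manip.read_camera("scene");im2=manip.read_camera("top");st()
a=cv2.resize(im[180:345,250:440],None,fx=3.6,fy=3.6,interpolation=cv2.INTER_CUBIC)
cv2.imwrite("pics/g1.png",a[:,:,::-1])
E
```

```text
2.02 [585.6 166.  194.7] yaw -0.0455 tilt [-0.005 -0.001] op 0.0511 F [0.6 0.4 0.4]
2.12 [586.2 165.  197.1] yaw -0.0473 tilt [-0.001 -0.   ] op 0.0516 F [ 0.3  0.9 -0.2]
```

View pics/g1.png

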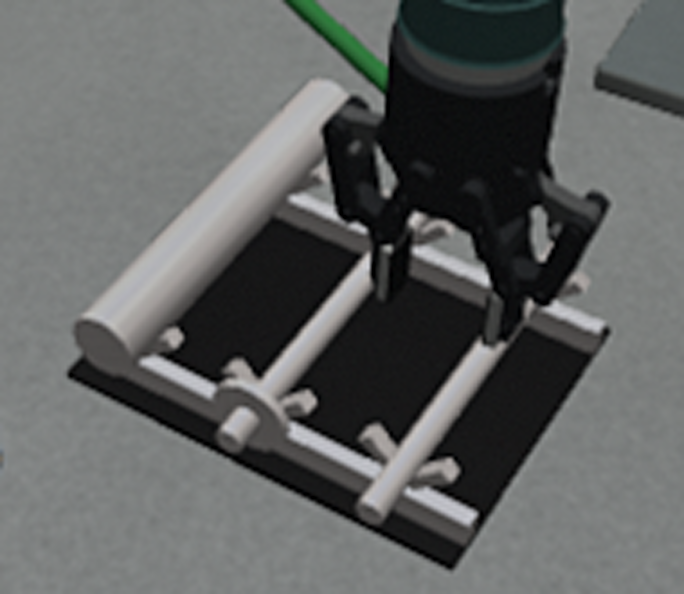

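The view shows the fingers straddling the plain rod. Its near end is at crop (372,503), close to where I predicted it. Next I shift +50 mm in y, +5 mm in x, descend and grip.

Request:
{"method": "jog_arm", "body": {"deltas": [[-0.2,2.5,25,0,0,0,0],[-0.2,2.5,25,-6,0,0,0],[-0.2,0,0,-24,0,0,0],[-0.2,0,0,-24,0,0,0],[-0.2,0,0,-24,0,0,0],[-0.2,0,0,-18,0,0,0],[-0.2,0,0,0,0,0,0],[-0.2,0,0,0,0,0,0]]}}

```text
clock: 2.78
position: [0.591, 0.2143, 0.1015]
tool_rot: [0.017, 0.707, -0.017, 0.707]
wrist_force: [0.4, -0.3, 0.5]
opening: 0.0511
```

```bash
python3 -c "
from st import *
st()"
```

```text
2.78 [591.  214.3 101.5] yaw -0.0481 tilt [-0.001 -0.   ] op 0.0511 F [ 0.4 -0.3  0.5]
```

Request:
{"method": "jog_arm", "body": {"deltas": [[1,0,0,0,0,0,0],[1,0,0,0,0,0,0],[1,0,0,0,0,0,0],[1,0,0,0,0,0,0],[1,0,0,0,0,0,0],[1,0,0,0,0,0,0],[1,0,0,0,0,0,0]], "grip_force": 60}}

```text
clock: 3.37
position: [0.5915, 0.2156, 0.1035]
tool_rot: [0.017, 0.707, -0.016, 0.707]
wrist_force: [-3.5, -0.8, 7.3]
opening: 0.0137
```

```bash
python3 -c "
from st import *
st()"
```

```text
3.37 [591.5 215.6 103.5] yaw -0.0465 tilt [0.    0.001] op 0.0137 F [-3.5 -0.8  7.3]
```

Request:
{"method": "jog_arm", "body": {"deltas": [[1,0,0,10,0,0,0],[1,0,0,20,0,0,0],[1,0,0,25,0,0,0],[1,0,0,25,0,0,0],[1,-16,-30,0,0,0,0.0435],[1,-16,-30,0,0,0,0.0435],[1,-16,-30,0,0,0,0.0435],[1,-16,-30,0,0,0,0.0435],[1,-16,-30,0,0,0,0.0435],[1,-15,-29,0,0,0,0.0435]]}}

```text
clock: 4.2
position: [0.4961, 0.0351, 0.1823]
tool_rot: [-0.077, 0.702, 0.076, 0.704]
wrist_force: [0.8, 0.0, -0.7]
opening: 0.0142
```

Request:
{"method": "jog_arm", "body": {"deltas": [[1,0,0,0,0,0,0],[1,0,0,0,0,0,0],[1,0,0,0,0,0,0]]}}

```text
clock: 4.45
position: [0.4975, 0.0363, 0.1822]
tool_rot: [-0.075, 0.702, 0.075, 0.704]
wrist_force: [1.0, 0.4, -1.4]
opening: 0.014
```

```bash
python3 - <<'E'
from st import *
st();im=manip.read_camera("scene");im2=manip.read_camera("top");st()
a=cv2.resize(im[260:440,180:330],(600,720)[0:2],interpolation=cv2.INTER_CUBIC)[:600]  # x4
cv2.imwrite("pics/i1.png",a[:,:,::-1])
b=cv2.resize(im2[150:250,340:480],None,fx=5.5,fy=5.5,interpolation=cv2.INTER_CUBIC)
cv2.imwrite("pics/i2.png",b[:,:,::-1])
E
```

```text
4.45 [497.5  36.3 182.2] yaw 0.2135 tilt [0.003 0.   ] op 0.014 F [ 1.   0.4 -1.4]
4.55 [497.7  37.  181.8] yaw 0.2152 tilt [0.002 0.   ] op 0.0144 F [ 0.1 -0.5 -0.6]
```

View pics/i1.png

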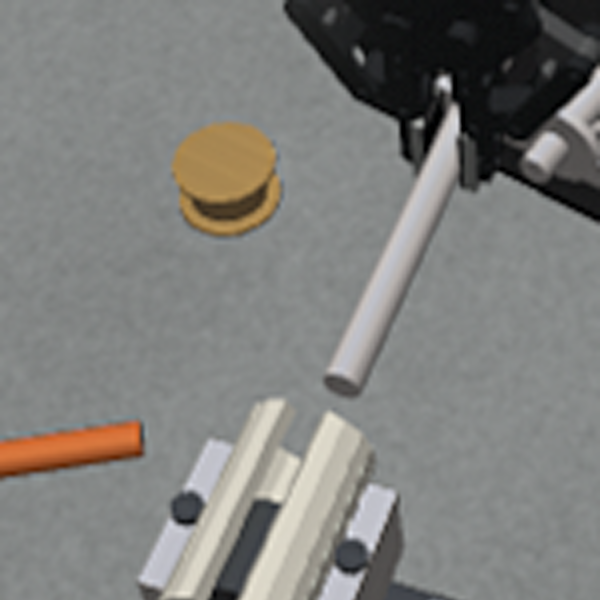

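View pics/i2.png

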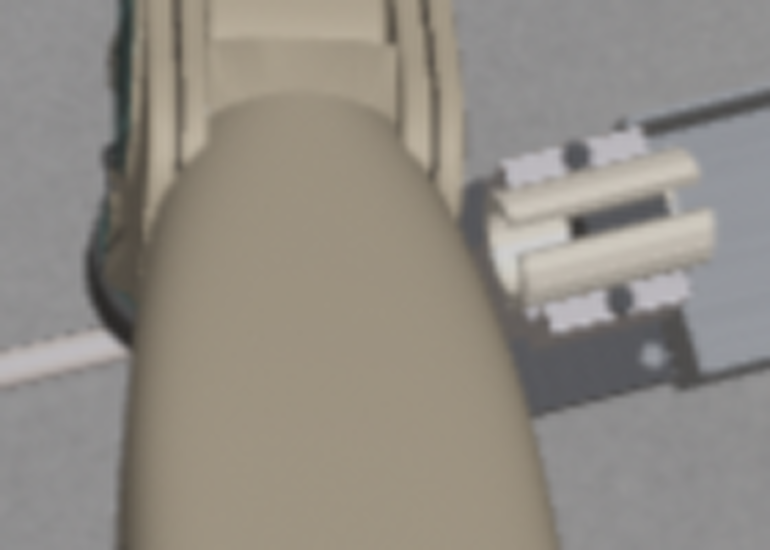

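The scene crop shows the rod held between the pads. The tip face is at crop (343,383), which is image (265.8,355.8). The slot's entry end centre is at crop (311,406), image (257.8,361.5). The top crop doesn't help because the arm hides the tip. I'll compare against the model.

```bash
python3 - <<'E'
from st import *
h=lambda x,y,z,p=(.536,-.148,.215):np.array([p[0]+np.cos(p[2])*x-np.sin(p[2])*y,p[1]+np.sin(p[2])*x+np.cos(p[2])*y,z])
g=np.array([.4976,.0366]);yaw=.2145;d=np.array([np.sin(yaw),-np.cos(yaw)])
off=.0025 # grip ahead of mid (+y)
tip=np.r_[g+d*(.12+off),.1255]; gp=np.r_[g,.1255]
print("pred tip",tip,proj("scene",tip),"seen 265.8,355.8; grip",proj("scene",gp))
print("pred slot entry",proj("scene",h(0,.04,.149)),"seen 257.75 361.5")
for dx,dy,dz in((5,0,0),(0,5,0),(0,0,5)):print((proj("scene",tip+np.array([dx,dy,dz])/1e3)-proj("scene",tip)).round(2))
p=(.536,-.148,.215);r=tip[:2]-p[:2];c,s=np.cos(p[2]),np.sin(p[2]);print("tip holder",c*r[0]+s*r[1],-s*r[0]+c*r[1])
# rod/slot image directions
a=proj("scene",tip)-proj("scene",tip-np.r_[d,0]*.1);print("rod dir",a, a[0,0]/a[0,1])
b=proj("scene",h(0,-.04,.149))-proj("scene",h(0,.04,.149));print("slot dir",b,b[0,0]/b[0,1])
t=np.r_[g+d*.115,.1255]
E
```

```text
pred tip [ 0.52367522 -0.08309266  0.1255    ] [[265.30518871 354.93522933]] seen 265.8,355.8; grip [[292.83106386 295.50381939]]
pred slot entry [[256.00445938 360.35893549]] seen 257.75 361.5
[[2.74 1.42]]
[[ 1.87 -2.45]]
[[-0.26 -1.84]]
tip holder 0.001806791729332926 0.06604239892983652
rod dir [[-22.9045686   49.45349778]] -0.4631536621422521
slot dir [[-23.61084155  49.79031864]] -0.4742054720542518
```

The tip agrees within 1 px, and relative to the slot it is centred within about 2 mm. Now I insert it gently.

Request:
{"method": "jog_arm", "body": {"deltas": [[1,2.1,-9.8,0,0,0,0],[1,2.1,-9.8,0,0,0,0],[1,2.1,-9.8,0,0,0,0],[1,2.1,-9.8,0,0,0,0],[1,1.5,-6.8,0,0,0,0],[1,0,0,0,0,0,0]]}}

```text
clock: 5.05
position: [0.5072, -0.0112, 0.1811]
tool_rot: [-0.075, 0.703, 0.075, 0.703]
wrist_force: [-0.1, -0.3, 0.1]
opening: 0.0141
```

```bash
python3 - <<'E'
from st import *
s=st();im=manip.read_camera("scene")
s=st();p=(.537,-.148,.215);r=s["position"][:2]-p[:2];c,n=np.cos(p[2]),np.sin(p[2]);print("grip in holder",c*r[0]+n*r[1],-n*r[0]+c*r[1])
a=cv2.resize(im[310:450,190:330],None,fx=4.2,fy=4.2,interpolation=cv2.INTER_CUBIC)
cv2.imwrite("pics/i3.png",a[:,:,::-1])
E
```

```text
5.05 [507.2 -11.2 181.1] yaw 0.2123 tilt [ 0.    -0.001] op 0.0141 F [-0.1 -0.3  0.1]
5.1 [506.8 -10.6 181. ] yaw 0.2126 tilt [-0.  0.] op 0.0139 F [ 0.7  0.2 -1.9]
grip in holder -0.00016082157774429187 0.140692031697798
```

View pics/i3.png

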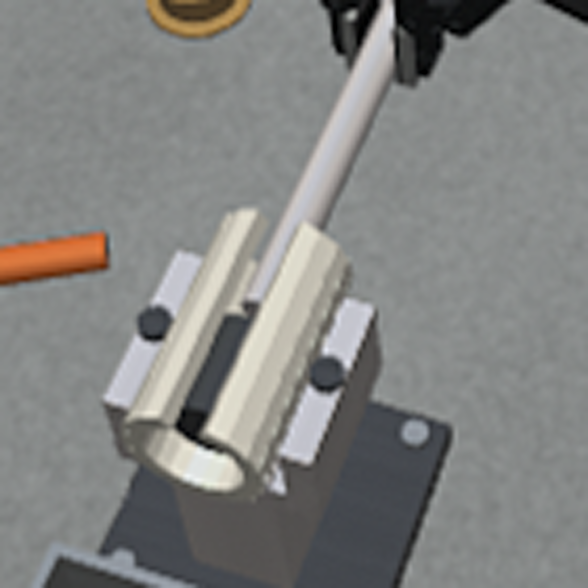

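The rod is inside the bore and visible through the slot at crop (265,280). It has just reached the plug's dark end at (235,320), and there is no contact force. Pushing 75 mm.

Request:
{"method": "jog_arm", "body": {"deltas": [[1,1.1,-4.9,0,0,0,0],[1,1.1,-4.9,0,0,0,0],[1,1.1,-4.9,0,0,0,0],[1,1.1,-4.9,0,0,0,0],[1,1.1,-4.9,0,0,0,0],[1,1.1,-4.9,0,0,0,0],[1,1.1,-4.9,0,0,0,0]]}}

```text
clock: 5.68
position: [0.5143, -0.0443, 0.1811]
tool_rot: [-0.076, 0.703, 0.076, 0.703]
wrist_force: [-0.5, 0.9, -0.7]
opening: 0.0137
```

Request:
{"method": "jog_arm", "body": {"deltas": [[1,1.1,-4.9,0,0,0,0],[1,1.1,-4.9,0,0,0,0],[1,1.1,-4.9,0,0,0,0],[1,1.1,-4.9,0,0,0,0],[1,1.1,-4.9,0,0,0,0],[1,1.1,-4.9,0,0,0,0],[1,1.1,-4.9,0,0,0,0],[1,1.1,-4.9,0,0,0,0],[1,0,0,0,0,0,0],[1,0,0,0,0,0,0]]}}

```text
clock: 6.52
position: [0.5231, -0.0834, 0.1811]
tool_rot: [-0.075, 0.703, 0.076, 0.703]
wrist_force: [0.2, 0.6, -1.0]
opening: 0.0138
```

```bash
python3 - <<'E'
from st import *
s=st();im=manip.read_camera("scene");im2=manip.read_camera("top")
s=st();p=(.537,-.148,.215);r=s["position"][:2]-p[:2];c,n=np.cos(p[2]),np.sin(p[2]);print("grip in holder",c*r[0]+n*r[1],-n*r[0]+c*r[1])
a=cv2.resize(im[340:480,170:310],(420,420),interpolation=cv2.INTER_CUBIC)
b=cv2.resize(im2[150:240,410:530],(380,285),interpolation=cv2.INTER_CUBIC)
b=np.vstack([b,np.zeros((135,380,3),np.uint8)])
cv2.imwrite("pics/i4.png",np.hstack([a,b])[:,:,::-1])
E
```

```text
6.52 [523.1 -83.4 181.1] yaw 0.2139 tilt [-0.  0.] op 0.0138 F [ 0.2  0.6 -1. ]
6.62 [522.9 -83.  181. ] yaw 0.2145 tilt [-0.  0.] op 0.0139 F [ 0.1 -0.5 -0.8]
grip in holder 8.916046653428128e-05 0.06649644220811028
```

View pics/i4.png

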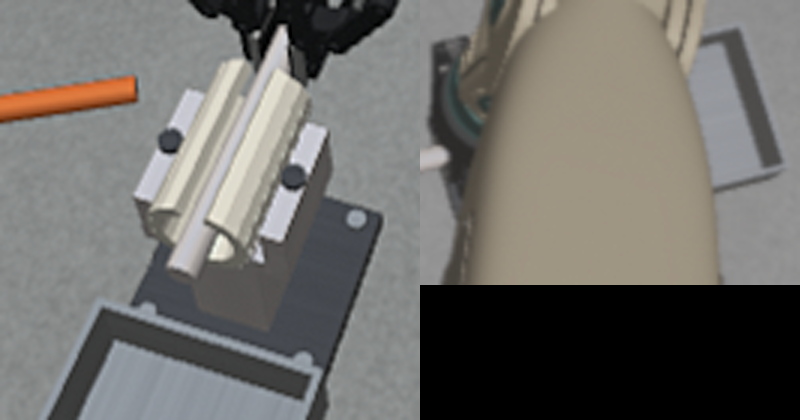

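The rod's tip stands out of the far end at crop (185,268), and the plug has left the bore. I withdraw and return above the rest.

Request:
{"method": "jog_arm", "body": {"deltas": [[1,-1.6,7.5,0,0,0,0],[1,-3.2,15,0,0,0,0],[1,-3.2,15,0,0,0,0],[1,-3.2,15,0,0,0,0],[1,-3.2,15,0,0,0,0],[1,-3.2,15,0,0,0,0],[1,-3.2,15,0,0,0,0],[1,-3.2,15,0,0,0,0],[1,-1.6,7.5,0,0,0,0]]}}

```text
clock: 7.37
position: [0.4964, 0.0389, 0.181]
tool_rot: [-0.076, 0.703, 0.077, 0.703]
wrist_force: [0.3, 0.5, -1.9]
opening: 0.0136
```

Request:
{"method": "jog_arm", "body": {"deltas": [[1,10,20,2,0,0,-0.03],[1,14,27,0,0,0,-0.04],[1,16,30,0,0,0,-0.045],[1,16,30,0,0,0,-0.045],[1,16,30,0,0,0,-0.045],[1,13,26,0,0,0,-0.035],[1,8.5,15.5,0,0,0,-0.02],[1,0,0,0,0,0,0],[1,0,0,0,0,0,0]]}}

```text
clock: 8.12
position: [0.5908, 0.2163, 0.1828]
tool_rot: [0.015, 0.707, -0.016, 0.707]
wrist_force: [-1.6, -0.9, -1.3]
opening: 0.014
```

```bash
python3 - <<'E'
from st import *
s=st();im=manip.read_camera("scene");im2=manip.read_camera("top")
s=st()
a=cv2.resize(im[200:345,260:440],(410,330),interpolation=cv2.INTER_CUBIC)
b=cv2.resize(im2[150:240,410:530],(390,330),interpolation=cv2.INTER_CUBIC)
cv2.imwrite("pics/i5.png",np.hstack([a,b])[:,:,::-1])
E
```

```text
8.12 [590.8 216.3 182.8] yaw -0.0435 tilt [-0.    -0.001] op 0.014 F [-1.6 -0.9 -1.3]
8.22 [590.1 214.8 182.7] yaw -0.0455 tilt [-0.001 -0.001] op 0.0141 F [ 0.1 -0.2 -1.6]
```

View pics/i5.png

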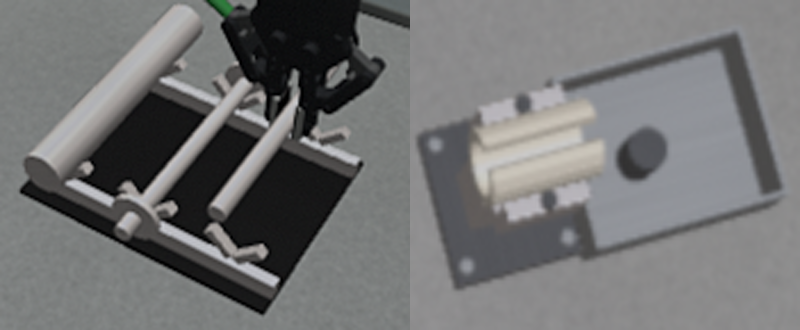

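The plug stands in the tray at crop (640,153), and the bore is empty. The rod hangs above its V notches. Lowering 79 mm.

Request:
{"method": "jog_arm", "body": {"deltas": [[1,0.5,0,-20,0,0,0],[1,0,0,-20,0,0,0],[1,0,0,-16,0,0,0],[1,0,0,-10,0,0,0],[1,0,0,-6,0,0,0],[1,0,0,-4,0,0,0],[1,0,0,-2,0,0,0],[1,0,0,0,0,0,0]]}}

```text
clock: 8.88
position: [0.5917, 0.2152, 0.1054]
tool_rot: [0.016, 0.707, -0.016, 0.707]
wrist_force: [-0.5, -0.2, -0.4]
opening: 0.0137
```

```bash
python3 -c "
from st import *
st()"
```

```text
8.88 [591.7 215.2 105.4] yaw -0.0459 tilt [0.001 0.   ] op 0.0137 F [-0.5 -0.2 -0.4]
```

Request:
{"method": "jog_arm", "body": {"deltas": [[1,0,0,-1.5,0,0,0],[1,0,0,-1,0,0,0],[1,0,0,0,0,0,0]]}}

```text
clock: 9.13
position: [0.5922, 0.2156, 0.1044]
tool_rot: [0.016, 0.706, -0.016, 0.708]
wrist_force: [-1.5, -1.5, 4.6]
opening: 0.0143
```

Request:
{"method": "jog_arm", "body": {"deltas": [[0.3,0,0,0,0,0,0],[-0.1,0,0,0,0,0,0],[-0.2,0,0,0,0,0,0],[-0.2,0,0,0,0,0,0],[-0.2,0,0,0,0,0,0],[-0.2,0,0,0,0,0,0]]}}

```text
clock: 9.63
position: [0.5914, 0.2154, 0.1025]
tool_rot: [0.016, 0.707, -0.016, 0.707]
wrist_force: [-0.4, -0.1, -0.9]
opening: 0.0513
```

```bash
python3 -c "
from st import *
st()"
```

```text
9.63 [591.4 215.4 102.5] yaw -0.0456 tilt [-0. -0.] op 0.0513 F [-0.4 -0.1 -0.9]
```

Released. Next I rise, move clear to the right and look.

Request:
{"method": "jog_arm", "body": {"deltas": [[-0.2,0,0,15,0,0,0],[-0.2,0,0,30,0,0,0],[-0.2,0,0,40,0,0,0],[-0.2,0,0,40,0,0,0],[-0.2,0,0,30,0,0,0],[-0.2,-15,-35,0,0,0,0],[-0.2,-15,-35,0,0,0,0],[-0.2,-15,-35,0,0,0,0],[-0.2,-15,-35,0,0,0,0],[-0.2,-15,-35,0,0,0,0]]}}

```text
clock: 10.47
position: [0.5155, 0.0392, 0.2577]
tool_rot: [0.016, 0.707, -0.016, 0.707]
wrist_force: [0.3, -0.5, 0.2]
opening: 0.0516
```

Request:
{"method": "jog_arm", "body": {"deltas": [[-0.2,-15,-35,0,0,0,0],[-0.2,-15,-35,0,0,0,0],[-0.2,-10,-35,0,0,0,0],[-0.2,0,0,0,0,0,0],[-0.2,0,0,0,0,0,0],[-0.2,0,0,0,0,0,0]]}}

```text
clock: 10.97
position: [0.4765, -0.0646, 0.2576]
tool_rot: [0.017, 0.707, -0.016, 0.707]
wrist_force: [0.0, -0.5, 0.2]
opening: 0.051
```

```bash
python3 - <<'E'
from st import *
im=manip.read_camera("scene");im2=manip.read_camera("top")
s=st()
o=cv2.imread("pics/top0.png")[:,:,::-1]
f=lambda q:cv2.resize(q[165:225,230:350],(600,300),interpolation=cv2.INTER_CUBIC)
cv2.imwrite("pics/i6.png",np.vstack([f(im2),f(o)])[:,:,::-1])
E
```

```text
11.07 [476.7 -63.7 257.6] yaw -0.0442 tilt [0. 0.] op 0.0511 F [-0.1  0.3  0.1]
```

View pics/i6.png

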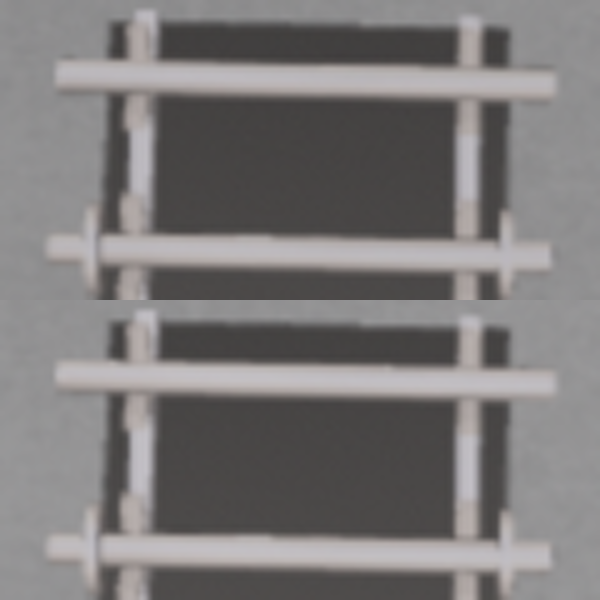

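The rod now (ends at (56,75) and (556,85)) matches the start picture below it (ends at (56,375) and (556,383)) to within a pixel or two. Handing in.

```bash
python3 -c "
from cell import manip
print(manip.sign_off())"
```

```text
the job is handed in; nothing more can be done
None
```

I pushed the stuck plug out of the sleeve with the plain thin rod, put the rod back in its own notches, and handed the job in at about 11 s. Sign-off gives no verdict, so the result rests on my own checks:

- **Plug:** the picture taken after I drew the rod out shows the plug standing in the catch tray and the bore empty. I did not take another close look at it just before sign-off.
- **Push:** the rod's tip came out about 15–20 mm past the far end, by picture and arm position. The wrist force read under about 2 N at the check points during the push.
- **Rod:** the last top view matches the starting picture to within a pixel or two, about 2–4 mm. The gripper had released it and moved clear, touching nothing.
- **Disagreement:** while holding the 16 mm rod, the gripper reported an opening of about 14 mm. The grip held throughout, so I put this down to gauge offset.

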